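# Clamp the glued dish brush

## Robot

A 6-joint arm with a two-finger parallel gripper is mounted at the origin on the work surface. World frame = base frame: x ahead of the robot, y to its left, z up, the work surface at z = 0. Lengths are in m, angles in rad, forces in N, time in s.
With the tool pointing down it reaches from about 0.325 to 0.85 m from the base axis. Payload 15.5 kg.
Tool frame: the origin (TCP) lies on the centre line of the jaws, within the pads' length; the fingertips stand 19 mm ahead of it and the grasp point (between the pads) is the TCP (tcp_to_tips is the y of the fingertips in the tool frame, in m); y points along the fingers, z is the direction in which the jaws open and shut, and the axes are right-handed (so a half turn about y gives the same grasp; the last joint's range is limited). The gripper opens to 91 mm and grips with 3 to 60 N. Pads are 32 mm wide; open, the fingers measure 118 mm over their backs; the gripper's body (76 mm by 178 mm) begins 60 mm behind the grasp point.
Start: joints at [-1.403, 0.494, 1.345, -0, 1.302, -0.096], TCP at [0.162, -0.604, 0.2] pointing down, gripper open.
Joint ranges: [-2.91, 2.91], [-0.82, 2.16], [0.22, 2.67], [-1.22, 4.37], [0.12, 2.79], [-3.08, 3.08]. Speed limits (rad/s): [1.89, 1.89, 2.57, 3.01, 3.01, 3.01].

## Interface

Orientations are given as a 3x3 rotation matrix whose columns are the frame's x, y, z axes.
In Python, from bench import state, capture, camera_model, finish_job, tcp_to_tips gives the robot as it stands.
- The arm moves only by the tool send_rows, never from a script. Its argument "steps" is text: rows parted by semicolons, each of 7 numbers parted by spaces: the opening, from 0 (shut) to 1 (fully open), then the shift along the world's x, y, z in m, then the turn, a rotation vector about the world's x, y, z in degrees. In form: fingers dx dy dz rx ry rz; .... A call has 1 to 10 rows; each row shifts and turns the commanded pose from where the row before left it; what a row does not reach is not made up. A row lasts 1/10 s, in which the tool goes at most 50 mm and 8.59 degrees, less where a joint would pass 70% of its speed; a pose out of reach is approached as far as the arm can. A call with a gripper value outside its range is refused whole. The fingers move at their own pace and stop on an object; the grip force is fixed at half the most. Time passes only in rows, so rows that do not move let the fingers close. It gives the time, the measured TCP pose, the force and the opening at its end, in the units of the state.
- state(): the state, without advancing time (a new reading comes with each control period).
- capture(name): name is "side" or "top"; returns the picture (384x512x3 uint8, blue, green, red); there is no depth.
- camera_model(name): a dict with "fovy" (degrees; the focal length in pixels is half the picture's height over the tangent of half this angle, whatever the lens; pixels are square), "cx", "cy" (the principal point, pixels), "k1" (the pictures are not rectified: a ray, as slopes to the right and down, at radius r is drawn at 1 + k1 r^2 times it, then the intrinsics apply), "extrinsics" (4x4, takes a point from world to camera coordinates). Camera axes: x right, y up, looking along -z (the intrinsics and any distortion apply to the point x, -y, -z); pixel columns grow to the right and rows downward; lengths in m; the calibration is good to about 2 mm. A picture is of the moment at which its call begins. camera_model takes no time and is no camera call.
- finish_job(): hands the job in, once; it reports no verdict.
The state is a dict: "clock": time; "joint_pos": joint angles; "qd": joint speeds; "effort": joint torques, N m; "tcp_pos": TCP position; "ee_rot": TCP orientation; "wrist_force": force on the tool from outside, world axes, zero at the start; "ft_torque": the same for the moment, N m; "grip_width": finger opening in m.
Only numpy, scipy, OpenCV 4.12 (cv2) and the standard library are available. Lean on these libraries where they do the work, as an engineer would, in place of code of your own. Each camera call takes 0.05 s, during which the arm holds its last target. There are 200 camera calls.

## Task

The wooden head of the handled dish brush has split and been glued: lay the head, bristles up as it is, between the open jaws of the one-hand bar clamp, let go of the brush, and close the clamp on it by pumping its trigger (do not shove the jaw in by hand). Squeeze until both jaws grip the head and the soft cushion on the far jaw is clearly pressed in, about half way but never squashed flat, and finish there with your fingers still holding the trigger squeezed. Leave everything else on the shelf where it stands.

Things in the scene. Friction and masses are not known exactly. Their poses are not given: they have to be found in the camera images.
- clamp: One-hand bar clamp: black body, steel bar toothed on one edge; lies flat and loose, 0.8 kg, 32 mm tall. Origin on the shelf, under the bar at mid housing. x along the bar to the far jaw; +y to the jaws, -y to pistol grip and trigger; z up. In its frame (mm): housing x -40 to 38, y -28 to 32; bar y -12 to 10, height 12 to 18, sticks out behind to x -62 (fully open) or as far as -137 (closed).
- squeeze_point (a point): Clamp x -5, y -62, height 15 mm: middle of pistol grip plus released trigger, where a hand squeezes them together along the clamp's x. Pistol grip: x -37 to -16, y -19 to -113, height 1 to 29. Grip and trigger together measure 60 mm there released, 38 mm fully squeezed. Fingers straight down on either side meet nothing else.
- trigger (a joint): Trigger angle: 0 released (springs back when fingers open well past 60 mm) to 0.285 rad squeezed, 23 mm at the squeeze point. The ratchet pulls the jaw 0.5 mm per mm of squeeze; a full stroke gains 10 mm (2 teeth), a short one 5 or 0; on release it slips back less than a tooth. Takes 6 to 12 N, about 16 N with the cushion half pressed. The loose clamp centres itself between closing fingers.
- trigger_blade: The trigger's grey blade, 11 mm thick, y -19 to -88 of the clamp, height 3 to 27 mm. Its origin lies on the pivot, at clamp x 6, y 18, height 15.
- jaw (a joint): How far the bar and far jaw are drawn in: 0 fully open (105 mm between the pad faces) to 0.075 m. Space between pad faces = 105 mm minus this value plus the cushion's value.
- far_jaw: Far jaw, black upright block on the bar's end, 22 x 80 mm, 30 tall, clamp y -14 to 66; with the bar fully open its x is 158 to 180. It comes towards the housing as the trigger is pumped. Its origin starts at the clamp's origin when fully open and travels with the bar.
- cushion (a joint): How far the soft pale cushion on the far jaw is pressed in: 0 untouched, 0.010 m squashed flat. It resists with 2 N per mm (half way 10 N). Untouched, cushion and pad stand 15 mm out of the jaw.
- jaw_pad: Rubber face of the cushion, 40 mm wide (clamp y 22 to 62), height 3 to 27 mm. Its origin travels with it from the clamp's origin (fully open, untouched).
- jaw_pad_face (a point): Centre of the far jaw's pad face, height 15 mm; axes as the clamp's, the face looks to -x.
- rear_pad: Rubber pad, 40 mm wide (clamp y 22 to 62), height 3 to 27, fixed on the clamp's own jaw (jaw x 12 to 32, y 22 to 70, height 2 to 28). Its origin is the clamp's origin.
- rear_pad_face (a point): Centre of this pad's face: clamp x 38, y 42, height 15 mm, looking to +x.
- brush: Wooden dish brush with handle, 216 mm long, 130 g, on its back, bristles up. Origin under mid head; x from handle to head. Head x -42 to 42, 50 wide, 20 tall; bristles 66 x 34 mm up to height 42. Handle x -174 to -42, 20 wide, 17 tall, on the shelf; balances near x -33. Goes in with its x along the clamp's -y, head end near the bar: origin 55 to 70 mm from the bar's centre line.
- bottle_teal: closed plastic bottle, 68 mm across, 220 tall; leave it alone. Origin under its centre.
- bottle_white: closed plastic bottle, 76 mm across, 200 tall; leave it alone. Origin under its centre.
- bottle_lilac: closed plastic bottle, 72 mm across, 230 tall; leave it alone. Origin under its centre.
- bottle_lime: closed plastic bottle, 64 mm across, 190 tall; leave it alone. Origin under its centre.
- glue_bottle: small glue bottle, 34 mm across, 85 tall; leave it alone. Origin under its centre.
- wringer_clip: steel bucket wringer clip, 110 x 46 mm, about 35 tall; leave it alone. Origin under its centre.
- nail_brush: small nail brush without a handle, bristles down, 90 x 40 mm, 30 tall; leave it alone. Origin under its centre.
Things that resemble listed ones, but are neither listed nor needed, are in the scene too. Of the things like the brush, leave any that is blue; of the rest the larger one is meant.

How it is judged:
By the outcome, as a careful person would: the job done as asked, in the order asked, and still so for the second after the job is handed in, while the arm keeps its last pose, push and grip.
It also fails if it takes over 67 s, if anything falls off the work surface, if the arm or the gripper's body presses on something with over 40 N, if the wrist force passes 120 N, or if a joint passes its speed limit or range.

## Working session

There is one attempt and no reset: what is moved stays moved. The work goes in short steps, Python scripts to look and compute and a tool call to move; the robot and the scene stay as the last step left them, time stands still between calls to the robot, and variables do not carry over. Pictures are saved under pics/ and viewed, about 8 in all and at most 12, crops included, and the job is handed in when it is done.

Besides the shell and the picture viewer there is one more tool, called after "Request:" by a JSON object that holds its "fn" and its "kwargs", one argument or row to a line. send_rows: Moves the arm, as the interface text tells. Its arguments: {"type":"object","properties":{"steps":{"type":"string"}},"required":["steps"]}

```bash
mkdir -p pics
cat > h.py <<'E'
import numpy as np, cv2
from bench import *
def K(m):
    f=192/np.tan(np.radians(m["fovy"])/2); return f
def proj(name,P):
    m=camera_model(name);E=np.array(m["extrinsics"]);P=np.atleast_2d(P)
    c=P@E[:3,:3].T+E[:3,3]; s=np.c_[c[:,0]/-c[:,2],-c[:,1]/-c[:,2]]
    r2=(s**2).sum(1,keepdims=True); s=s*(1+m["k1"]*r2)
    return s*K(m)+[m["cx"],m["cy"]]
def unproj(name,uv,z):
    m=camera_model(name);E=np.array(m["extrinsics"]);uv=np.atleast_2d(uv).astype(float)
    z=np.broadcast_to(z,(len(uv),))
    d=(uv-[m["cx"],m["cy"]])/K(m); s=d.copy()
    for _ in range(30): s=d/(1+m["k1"]*(s**2).sum(1,keepdims=True))
    R=E[:3,:3]; o=-R.T@E[:3,3]; ray=np.c_[s[:,0],-s[:,1],-np.ones(len(s))]@R
    t=(z-o[2])/ray[:,2]; return o+ray*t[:,None]
E
python3 - <<'E'
from h import *
for n in("top","side"):
    im=capture(n); cv2.imwrite(f"pics/{n}0.png",im)
    E=np.array(camera_model(n)["extrinsics"]);print(n,-E[:3,:3].T@E[:3,3],E[:3,:3].round(2).tolist(),camera_model(n)["fovy"])
a=cv2.imread("pics/top0.png");cv2.imwrite("pics/top0b.png",cv2.resize(a,(800,600),interpolation=cv2.INTER_CUBIC))
s=state();print(s);print(tcp_to_tips)
E
```

```text
top [ 0.38131394 -0.05467376  1.14255417] [[0.02, -1.0, -0.02], [1.0, 0.02, 0.06], [-0.06, -0.02, 1.0]] 54.1582711229393
side [-0.03101487 -1.0580756   1.3636294 ] [[0.9, -0.45, -0.02], [0.35, 0.68, 0.64], [-0.27, -0.58, 0.77]] 43.2886569282333
{'clock': 0.1, 'joint_pos': array([-1.40348752e+00,  4.94153937e-01,  1.34604138e+00, -1.47506443e-05,
        1.30249795e+00, -9.55195635e-02]), 'qd': array([ 0.00101892, -0.00201609, -0.00163482,  0.00194213, -0.00025369,
        0.00047739]), 'effort': array([ 1.52634522e-03, -8.80241060e+01, -3.82541513e+01,  7.09136459e-02,
        4.82144777e-02,  3.65440712e-06]), 'tcp_pos': array([ 0.16231167, -0.60319968,  0.19928686]), 'ee_rot': array([[-9.65657986e-01, -1.97308073e-04,  2.59816503e-01],
       [-2.59816562e-01,  1.08287252e-03, -9.65657383e-01],
       [-9.08161543e-05, -9.99999394e-01, -1.09694841e-03]]), 'wrist_force': array([ 0.84647152,  0.18405688, -1.09603107]), 'ft_torque': array([ 0.04566492, -0.0053192 ,  0.0251564 ]), 'grip_width': 0.09111361175617644}
0.019
```

View pics/top0b.png

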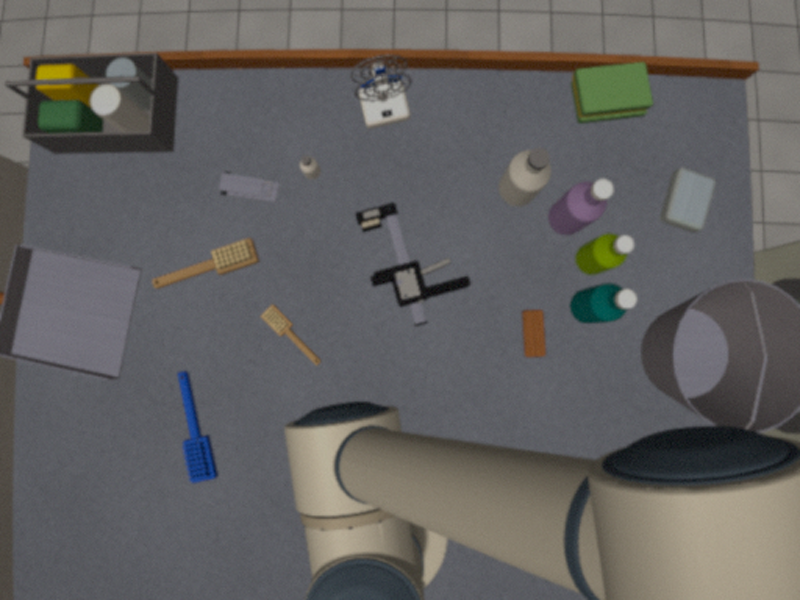

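View pics/side0.png

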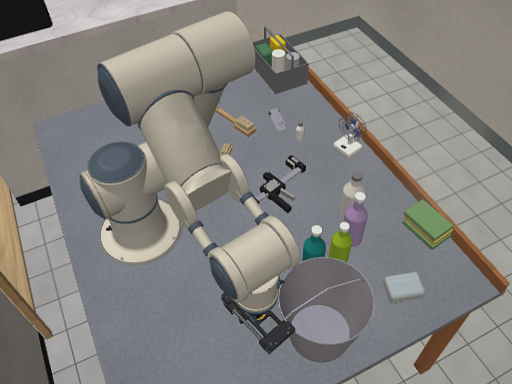

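The top view (800-scale) shows three brushes: a wooden one with head at (234,255), a smaller wooden one at (277,320), and a blue one at (200,458). The first fits, being the larger of the non-blue ones. The clamp is at (410,283), with its far jaw at (376,215) and its grip to the right. I'll confirm with an enlarged crop.

Run:
```python
from h import *
a=np.mean([capture("top") for _ in range(4)],0).astype(np.uint8)
cv2.imwrite("pics/avg.png",a)
c=a[125:240,90:310]; c=cv2.resize(c,None,fx=3.6,fy=3.6,interpolation=cv2.INTER_CUBIC)
c=cv2.convertScaleAbs(c,alpha=1.5,beta=10)
cv2.imwrite("pics/crop1.png",c);print(c.shape)
```

```text
(414, 792, 3)
```

View pics/crop1.png

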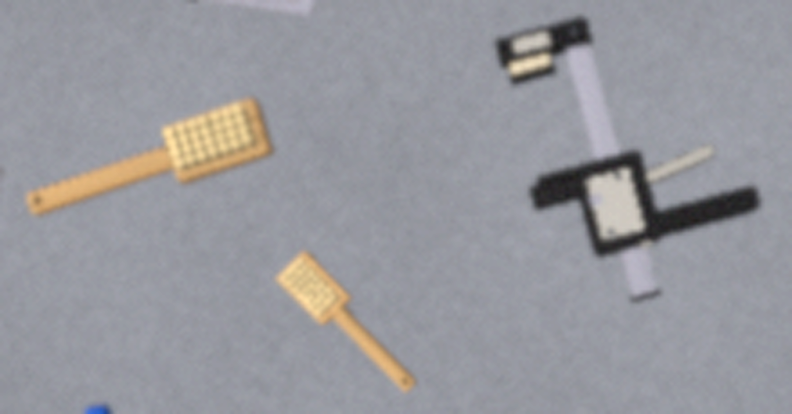

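The crop confirms it: the large wooden brush (head at 215,140) points its head to the image right, and the clamp opens to the upper left. Next I fit both poses with silhouettes.

```bash
cat >> h.py <<'E'
from scipy.optimize import minimize
S=4
def box(x0,x1,y0,y1,z0,z1): return np.array([[x,y,z] for x in(x0,x1) for y in(y0,y1) for z in(z0,z1)])/1000.
def sil(parts,p,roi,name="top"):
    x,y,t=p[:3];c,s=np.cos(t),np.sin(t);R=np.array([[c,-s,0],[s,c,0],[0,0,1]])
    u0,v0,u1,v1=roi;m=np.zeros(((v1-v0)*S,(u1-u0)*S),np.uint8)
    for B in parts:
        q=(proj(name,B@R.T+[x,y,0])-[u0,v0]+.5)*S
        cv2.fillConvexPoly(m,cv2.convexHull(np.round(q*16).astype(np.int32)),1,shift=4)
    return cv2.resize(m.astype(np.float32),(u1-u0,v1-v0),interpolation=cv2.INTER_AREA)
def fit(partsf,p0,mask,roi,name="top",scale=(.01,.01,.1)):
    f=lambda q:np.abs(sil(partsf(q),q,roi,name)-mask).sum()
    best=None
    for k in range(3):
        n=len(p0);sx=np.vstack([p0]+[np.array(p0)+np.eye(n)[i]*scale[i]*(-1)**k for i in range(n)])
        r=minimize(f,p0,method="Nelder-Mead",options=dict(initial_simplex=sx,xatol=1e-5,fatol=.01,maxiter=600));p0=r.x
    return r.x,r.fun,mask.sum()
def brushparts(q): return [box(-42,42,-25,25,0,20),box(-174,-42,-10,10,0,17),box(-33,33,-17,17,20,42)]
def clampparts(q):
    j=q[3]*1000
    return [box(-40,38,-28,32,0,32),box(12,32,22,70,2,28),box(32,38,22,62,3,27),box(-37,-16,-113,-19,1,29),box(158-j,180-j,-14,66,0,30),box(143-j,158-j,22,62,3,27),box(-62-j,158-j,-12,10,12,18)]
def masks(a,roi,kind):
    u0,v0,u1,v1=roi;c=a[v0:v1,u0:u1].astype(np.float32);
    if kind=="wood": return np.clip((c[...,2]-c[...,0]-12)/25,0,1)   # red over blue
E
python3 - <<'E'
from h import *
a=cv2.imread("pics/avg.png")
C=lambda x,y:(90+x/3.6,125+y/3.6)
roi=(90,145,172,190)
m=masks(a,roi,"wood")
P=unproj("top",[C(215,140),C(40,203)],[.03,.01]);d=P[0]-P[1]
p,f,n=fit(brushparts,[P[0,0],P[0,1],np.arctan2(d[1],d[0])],m,roi);print("brush",p,np.degrees(p[2]),f,n)
roi2=(225,125,305,212)
P=unproj("top",[C(618,203),C(575,32)],[.032,.03]);d=P[1]-P[0];t=np.arctan2(d[1],d[0])
print(P,np.degrees(t),"len",np.linalg.norm(d))
c=a[roi2[1]:roi2[3],roi2[0]:roi2[2]].astype(np.float32)
bg=cv2.GaussianBlur(c,(0,0),.8).mean(2);g=np.median(bg);print("bg",g)
dark=np.clip((g-15-c.mean(2))/50,0,1)
dk=(dark>.5).astype(np.uint8)
cn,h=cv2.findContours(dk,cv2.RETR_EXTERNAL,cv2.CHAIN_APPROX_NONE);fl=np.zeros_like(dk);cv2.drawContours(fl,cn,-1,1,-1)
m2=np.maximum(dark,(fl-dk)*1.0).astype(np.float32)
drk=lambda q:clampparts(q)[:5]
q,f,n=fit(drk,[P[0,0],P[0,1],t,0.0],m2,roi2,scale=(.01,.01,.1,.005));print("clamp",q,np.degrees(q[2]),f,n)
np.savez("fit.npz",b=p,c=q)
def outline(im,parts,p,roi,col):
    u0,v0,u1,v1=roi;k=6
    x,y,t=p[:3];cc,s=np.cos(t),np.sin(t);R=np.array([[cc,-s,0],[s,cc,0],[0,0,1]])
    for B in parts:
        w=(proj("top",B@R.T+[x,y,0])-[u0,v0]+.5)*k
        cv2.polylines(im,[cv2.convexHull(w.astype(np.int32))],True,col,1)
I=[]
for r,pp,pr in((roi,brushparts(p),p),(roi2,clampparts(q),q)):
    im=cv2.resize(a[r[1]:r[3],r[0]:r[2]],None,fx=6,fy=6,interpolation=cv2.INTER_CUBIC);outline(im,pp,pr,r,(0,0,255));I.append(im)
out=np.zeros((600,800,3),np.uint8)
b=cv2.resize(I[0],None,fx=.8,fy=.8);cimg=cv2.resize(I[1],None,fx=.8,fy=.8)
out[:b.shape[0],:b.shape[1]]=b;out[:cimg.shape[0],400:400+cimg.shape[1]]=cimg
cv2.imwrite("pics/ov.png",out[:430])
E
```

```text
brush [ 0.53561665  0.29054633 -1.24166276] -71.14203544456036 80.80500030517578 748.24
[[ 0.48436912 -0.05432353  0.032     ]
 [ 0.62734557 -0.01608106  0.03      ]] 14.974589296904682 len 0.14801604539204263
bg 97.90266Traceback (most recent call last):
  File "<stdin>", line 18, in <module>
  File "h.py", line 32, in fit
    r=minimize(f,p0,method="Nelder-Mead",options=dict(initial_simplex=sx,xatol=1e-5,fatol=.01,maxiter=600));p0=r.x
    res = _minimize_neldermead(fun, x0, args, callback, bounds=bounds,
                               **options)
    fsim[j] = func(sim[j])
              ~~~~^^^^^^^^
    fx = function(np.copy(x), *(wrapper_args + args))
  File "h.py", line 28, in <lambda>
    f=lambda q:np.abs(sil(partsf(q),q,roi,name)-mask).sum()
                      ~~~^^^^^^^^^^^^^^^^^^^^^^
  File "h.py", line 24, in sil
    q=(proj(name,B@R.T+[x,y,0])-[u0,v0]+.5)*S
       ~~~~^^^^^^^^^^^^^^^^^^^^
  File "h.py", line 6, in proj
    m=camera_model(name);E=np.array(m["extrinsics"]);P=np.atleast_2d(P)
ValueError: time passes only in moves, steps and waits
```

```bash
sed -i 's/^from bench import \*/from bench import *\nimport bench,functools\ncamera_model=functools.lru_cache(None)(bench.camera_model)/' h.py
cat > fit0.py <<'E'
from h import *
import sys
def darkmask(a,roi2):
    c=a[roi2[1]:roi2[3],roi2[0]:roi2[2]].astype(np.float32)
    g=np.median(c.mean(2))
    dark=np.clip((g-15-c.mean(2))/50,0,1)
    dk=(dark>.5).astype(np.uint8)
    cn,h=cv2.findContours(dk,cv2.RETR_EXTERNAL,cv2.CHAIN_APPROX_NONE);fl=np.zeros_like(dk);cv2.drawContours(fl,cn,-1,1,-1)
    return np.maximum(dark,(fl-dk)*1.0).astype(np.float32)
def outline(a,parts,p,roi,col=(0,0,255),k=5):
    u0,v0,u1,v1=roi
    im=cv2.resize(a[v0:v1,u0:u1],None,fx=k,fy=k,interpolation=cv2.INTER_CUBIC)
    x,y,t=p[:3];cc,s=np.cos(t),np.sin(t);R=np.array([[cc,-s,0],[s,cc,0],[0,0,1]])
    for B in parts:
        w=(proj("top",B@R.T+[x,y,0])-[u0,v0]+.5)*k
        cv2.polylines(im,[cv2.convexHull(w.astype(np.int32))],True,col,1)
    return im
def hcat(I):
    H=max(i.shape[0] for i in I);return np.hstack([np.pad(i,((0,H-i.shape[0]),(0,0),(0,0))) for i in I])
E
python3 - <<'E'
from fit0 import *
a=cv2.imread("pics/avg.png");m=camera_model("top");print(m["cx"],m["cy"],m["k1"])
roi=(90,145,172,190);mk=masks(a,roi,"wood")
p,f,n=fit(brushparts,[.5356,.2905,-1.2417],mk,roi);print("brush",p,np.degrees(p[2]),f,n)
roi2=(225,125,305,212);m2=darkmask(a,roi2)
q,f,n=fit(lambda q:clampparts(q)[:5],[.484,-.054,.261,0.0],m2,roi2,scale=(.01,.01,.1,.005));print("clamp",q,np.degrees(q[2]),f,n)
cv2.imwrite("pics/ov.png",hcat([outline(a,brushparts(p),p,roi,k=4),outline(a,clampparts(q),q,roi2)]))
np.savez("fit.npz",b=p,c=q)
E
```

```text
254.32260703499963 192.63797638605266 -0.0904428058182818
brush [ 0.53564305  0.29055611 -1.24086254] -71.09618626279138 80.32249450683594 748.24
clamp [ 0.48811732 -0.05413679  0.28335801  0.02028078] 16.23521797019559 268.0208435058594 932.18
```

View pics/ov.png

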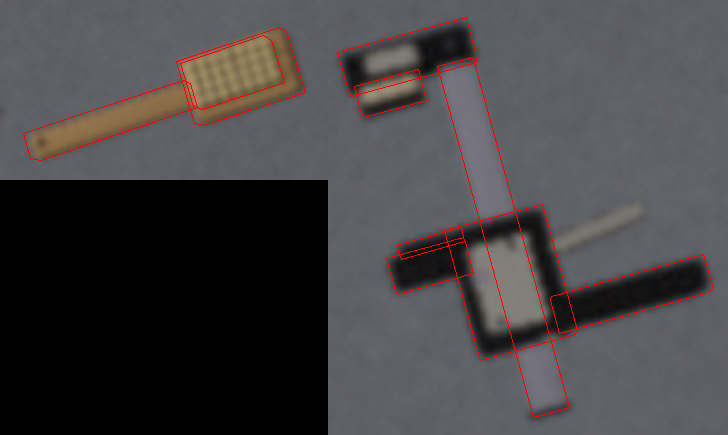

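The overlay matches both outlines: the brush at left, and the clamp with its jaw already drawn in about 20 mm. Now I compute waypoints and bottle clearances.

Run:
```python
from h import *
f=np.load("fit.npz");b,q=f["b"],f["c"]
def W(p,x,y):
    c,s=np.cos(p[2]),np.sin(p[2]);return np.array([p[0]+c*x-s*y,p[1]+s*x+c*y])
k=.64
for n,u in dict(white=(515,198),lilac=(565,228),lime=(590,268),teal=(582,312),glue=(309,175),clip=(248,187),nail=(534,333),smallbrush=(290,335)).items():
    print(n,unproj("top",[(u[0]*k,u[1]*k)],0)[0,:2].round(3))
g=W(b,-.064,0);print("grasp",g,"jaw heading",np.degrees(b[2])+90)
bt=W(q,.073,.062);qb=[*bt,q[2]-np.pi/2]
print("brush target",bt,"tcp",W(qb,-.064,0))
sq=W(q,-.005,-.062);print("squeeze",sq,"tips closed dirs",W(q,-.064,-.062),W(q,.054,-.062))
print("body ends",W(q,-.094,-.062),W(q,.084,-.062))
```

```text
white [ 0.661 -0.262]
lilac [ 0.602 -0.361]
lime [ 0.524 -0.41 ]
teal [ 0.437 -0.394]
glue [0.702 0.148]
clip [0.676 0.271]
nail [ 0.395 -0.3  ]
smallbrush [0.382 0.176]
grasp [0.51490831 0.35110419] jaw heading 18.903813737208623
brush target [0.54087218 0.02580021] tcp [0.52297898 0.08724802]
squeeze [ 0.50065075 -0.11506226] tips closed dirs [ 0.44400355 -0.13155756] [ 0.55729795 -0.09856697]
body ends [ 0.41519989 -0.139945  ] [ 0.58610161 -0.09017953]
```

Request:
{"fn": "send_rows", "kwargs": {
  "steps": "1 0 0 0.04 0 0 0;1 0 0 0.04 0 0 0;1 0 0 0.04 0 0 0;1 0.0183 0.0372 0 0 0 3.756;1 0.0183 0.0372 0 0 0 3.756;1 0.0183 0.0372 0 0 0 3.756;1 0.0183 0.0372 0 0 0 3.756;1 0.0183 0.0372 0 0 0 3.756;1 0.0183 0.0372 0 0 0 3.756;1 0.0183 0.0372 0 0 0 3.756"
}}

```text
clock: 1.3
tcp_pos: [0.2908, -0.3415, 0.3199]
ee_rot: [[-0.749, 0.0, 0.662], [-0.662, -0.0, -0.749], [-0.0, -1.0, 0.0]]
wrist_force: [-0.5, -0.4, 0.5]
grip_width: 0.0913
```

Request:
{"fn": "send_rows", "kwargs": {
  "steps": "1 0.0183 0.0372 0 0 0 3.756;1 0.0183 0.0372 0 0 0 3.756;1 0.0183 0.0372 0 0 0 3.756;1 0.0183 0.0372 0 0 0 3.756;1 0.0183 0.0372 0 0 0 3.756;1 0.0183 0.0372 0 0 0 3.756;1 0.0096 0.0393 0 0 0 3.756;1 0.0096 0.0393 0 0 0 3.756;1 0.0096 0.0393 0 0 0 3.756;1 0.0096 0.0393 0 0 0 3.756"
}}

```text
clock: 2.3
tcp_pos: [0.4387, 0.039, 0.32]
ee_rot: [[-0.19, 0.0, 0.982], [-0.982, -0.0, -0.19], [-0.0, -1.0, 0.0]]
wrist_force: [0.4, -0.5, 0.3]
grip_width: 0.0914
```

Request:
{"fn": "send_rows", "kwargs": {
  "steps": "1 0.0096 0.0393 0 0 0 3.756;1 0.0096 0.0393 0 0 0 3.756;1 0.0096 0.0393 0 0 0 3.756;1 0.0096 0.0393 0 0 0 3.756;1 0.0096 0.0393 0 0 0 3.756;1 0.0096 0.0393 0 0 0 3.756;1 0.0096 0.0393 0 0 0 3.756;1 0.0096 0.0393 0 0 0 3.756;1 0 0 0 0 0 0;1 0 0 0 0 0 0"
}}

```text
clock: 3.3
tcp_pos: [0.5152, 0.3521, 0.3192]
ee_rot: [[0.326, -0.001, 0.945], [-0.945, -0.001, 0.326], [0.0, -1.0, -0.001]]
wrist_force: [-0.6, 0.7, -0.0]
grip_width: 0.0908
```

Run:
```python
from h import *
s=state();R=s["ee_rot"];print(s["clock"],s["tcp_pos"],np.degrees(np.arctan2(R[1,2],R[0,2])),R[:,1],s["joint_pos"].round(2))
```

```text
3.3 [0.51523224 0.35210493 0.31922835] 19.00667031740412 [-7.21975209e-04 -6.38375841e-04 -9.99999536e-01] [ 0.5   0.41  1.16 -0.    1.57  0.17]
```

Request:
{"fn": "send_rows", "kwargs": {
  "steps": "1 0 0 -0.035 0 0 0;1 0 0 -0.035 0 0 0;1 0 0 -0.035 0 0 0;1 0 0 -0.035 0 0 0;1 0 0 -0.035 0 0 0;1 0 0 -0.035 0 0 0;1 0 0 -0.035 0 0 0;1 0 0 -0.03 0 0 0;1 0 0 -0.015 0 0 0;1 0 0 -0.006 0 0 0"
}}

```text
clock: 4.3
tcp_pos: [0.515, 0.3506, 0.023]
ee_rot: [[0.324, -0.001, 0.946], [-0.946, -0.001, 0.324], [0.0, -1.0, -0.002]]
wrist_force: [0.1, -0.7, -0.2]
grip_width: 0.0912
```

Request:
{"fn": "send_rows", "kwargs": {
  "steps": "0.2 0 0 0 0 0 0;0 0 0 0 0 0 0;0 0 0 0 0 0 0;0 0 0 0 0 0 0;0 0 0 0 0 0 0;0 0 0 0 0 0 0;0 0 0 0 0 0 0;0 0 0 0 0 0 0"
}}

```text
clock: 5.1
tcp_pos: [0.5155, 0.3517, 0.0238]
ee_rot: [[0.325, 0.0, 0.946], [-0.946, -0.0, 0.325], [0.0, -1.0, 0.0]]
wrist_force: [-0.5, 0.8, 0.1]
grip_width: 0.0303
```

Request:
{"fn": "send_rows", "kwargs": {
  "steps": "0 0 0 0 0 0 0;0 0 0 0 0 0 0;0 0 0 0 0 0 0;0 0 0 0 0 0 0;0 0 0 0 0 0 0"
}}

```text
clock: 5.6
tcp_pos: [0.5154, 0.3516, 0.0238]
ee_rot: [[0.325, -0.0, 0.946], [-0.946, -0.0, 0.325], [0.0, -1.0, -0.0]]
wrist_force: [0.4, -1.1, 0.2]
grip_width: 0.0002
```

The gripper shut on nothing, so I look at what happened.

Run:
```python
from h import *
a=capture("side");t=capture("top")
p=proj("side",[[.5155,.3516,.0048]])[0];q=proj("top",[[.5155,.3516,.0048]])[0];print(p,q)
def crop(im,c,w,h):
    x=int(np.clip(c[0]-w/2,0,512-w));y=int(np.clip(c[1]-h/2,0,384-h));print(x,y);return cv2.resize(im[y:y+h,x:x+w],None,fx=4,fy=4,interpolation=cv2.INTER_CUBIC)
cv2.imwrite("pics/miss.png",np.hstack([crop(a,p,100,110),crop(t,q,100,110)]))
```

```text
[233.86811976 120.75137591] [130.73217944 170.18662921]
183 65
80 115
```

View pics/miss.png

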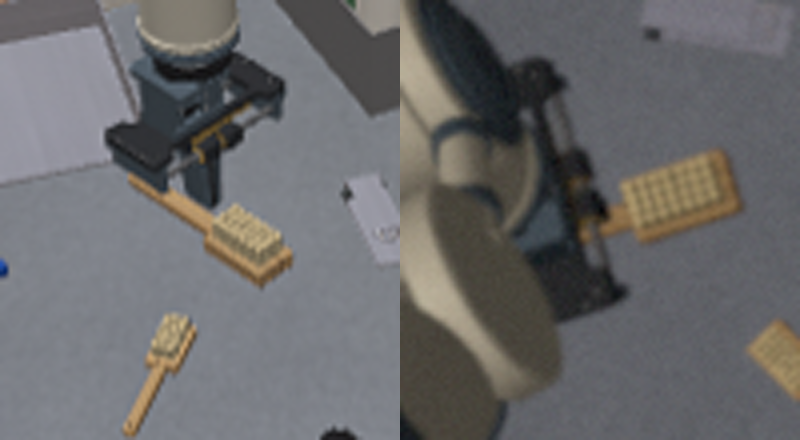

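Run:
```python
from fit0 import *
a=capture("side");f=np.load("fit.npz");b=f["b"];k=8
x0,y0,w,h=205,85,75,60
def draw(im,B,p,col):
    x,y,t=p;c,s=np.cos(t),np.sin(t);R=np.array([[c,-s,0],[s,c,0],[0,0,1]])
    q=(proj("side",B@R.T+[x,y,0])-[x0,y0]+.5)*k
    for i in range(8):
        for j in range(i):
            if (np.abs(B[i]-B[j])>1e-9).sum()==1: cv2.line(im,tuple(q[i].astype(int)),tuple(q[j].astype(int)),col,1)
im=cv2.resize(a[y0:y0+h,x0:x0+w],None,fx=k,fy=k,interpolation=cv2.INTER_CUBIC)
for B in brushparts(b): draw(im,B,b,(0,0,255))
s=state();R=s["ee_rot"];t=np.arctan2(R[1,2],R[0,2]);tp=s["tcp_pos"];print(tp)
z=(tp[2]-.019)*1000
draw(im,box(-13.5,13.5,-16,16,z,z+40),(tp[0],tp[1],t),(0,255,0))
cv2.imwrite("pics/m2.png",im)
```

```text
[0.5154806  0.35164116 0.02383107]
```

View pics/m2.png

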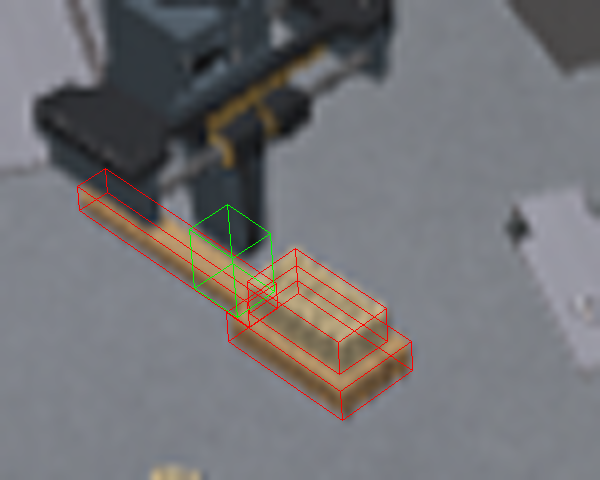

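Brush fit agrees in both cameras, but the fingers appear well above where the reported TCP and 19 mm tips would put them. I check the start picture the same way.

Run:
```python
from fit0 import *
k=5
def draw(im,pts,pairs,o,col):
    q=(proj("side",pts)-o+.5)*k
    for i,j in pairs: cv2.line(im,tuple(q[i].astype(int)),tuple(q[j].astype(int)),col,1)
def tb(B,p,R): # tool-frame box
    return B@R.T+p
def pairs(B): return [(i,j) for i in range(8) for j in range(i) if (np.abs(B[i]-B[j])>1e-9).sum()==1]
def job(a,p,R,w,o,size):
    im=cv2.resize(a[o[1]:o[1]+size[1],o[0]:o[0]+size[0]],None,fx=k,fy=k,interpolation=cv2.INTER_CUBIC)
    for s in(-1,1):
        B=box(-16,16,-40,19,*sorted((s*w/2,s*(w/2+13.5))));draw(im,tb(B,p,R),pairs(B),o,(0,255,0))
    B=box(-38,38,-130,-60,-89,89);draw(im,tb(B,p,R),pairs(B),o,(0,255,255))
    return im
a=cv2.imread("pics/side0.png")
R0=np.array([[-.9657,0,.2598],[-.2598,0,-.9657],[0,-1,0]])
I=[job(a,np.array([.1623,-.6032,.1993]),R0,91,np.array([210,270]),(100,95))]
s=state();I.append(job(capture("side"),s["tcp_pos"],s["ee_rot"],0,np.array([185,60]),(60,80)))
cv2.imwrite("pics/m3.png",hcat(I))
```

```text
(no output)
```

View pics/m3.png

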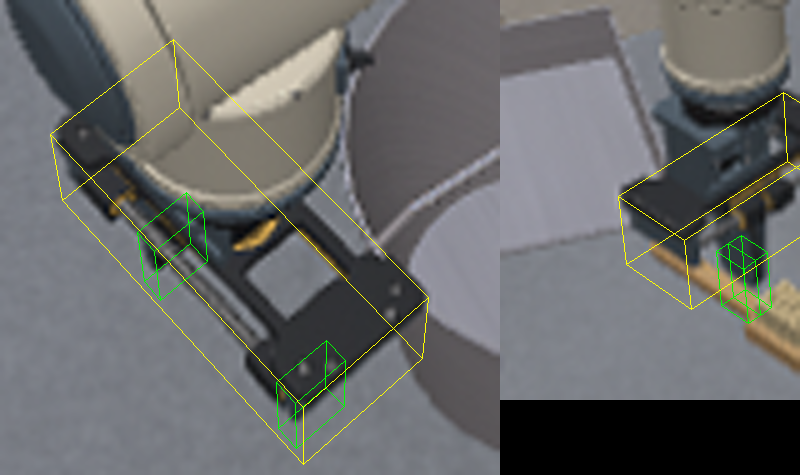

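Request:
{"fn": "send_rows", "kwargs": {
  "steps": "1 0 0 0 0 0 0;1 0 0 0 0 0 0;1 0 0 0 0 0 0;1 0 0 0 0 0 0;1 0 0 0 0 0 0;1 0 0 0 0 0 0;1 0 0 -0.003 0 0 0;1 0 0 -0.004 0 0 0;1 0 0 -0.004 0 0 0;1 0 0 -0.002 0 0 0"
}}

```text
clock: 6.8
tcp_pos: [0.5152, 0.3515, 0.0102]
ee_rot: [[0.325, -0.001, 0.946], [-0.946, -0.0, 0.325], [0.0, -1.0, -0.001]]
wrist_force: [0.5, -0.0, -0.0]
grip_width: 0.0775
```

Run:
```python
from fit0 import *
s=state();print(s["clock"],s["tcp_pos"],s["wrist_force"],s["grip_width"])
k=8;o=np.array([195,75]);a=np.mean([capture("side") for _ in range(4)],0).astype(np.uint8)
im=cv2.resize(a[o[1]:o[1]+65,o[0]:o[0]+90],None,fx=k,fy=k,interpolation=cv2.INTER_CUBIC)
im=cv2.convertScaleAbs(im,alpha=1.8,beta=20)
p,R,w=s["tcp_pos"],s["ee_rot"],s["grip_width"]*1000
for y,col in((19,(0,255,0)),(-11,(255,0,255))):
  for sg in(-1,1):
    q=np.array([[x,y,sg*zz] for x,zz in((-16,w/2),(16,w/2),(16,w/2+13.5),(-16,w/2+13.5))])/1000@R.T+p
    q=(proj("side",q)-o+.5)*k;cv2.polylines(im,[q.astype(int)],True,col,1)
cv2.imwrite("pics/m4.png",im)
```

```text
6.8 [0.51520842 0.35150358 0.01015499] [ 0.5033969  -0.03054722 -0.04867221] 0.07746059798956641
```

View pics/m4.png

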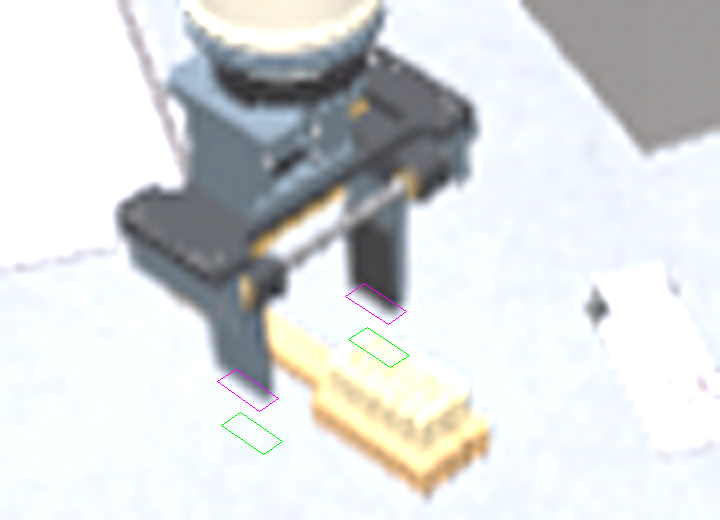

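The magenta outline (tips 11 mm behind the TCP) nearly fits, so the real fingertips are about 35 mm higher than the stated geometry. I lower by what the picture allows.

Request:
{"fn": "send_rows", "kwargs": {
  "steps": "1 0 0 -0.005 0 0 0;1 0 0 -0.005 0 0 0;1 0 0 -0.004 0 0 0;1 0 0 -0.003 0 0 0;1 0 0 -0.002 0 0 0;1 0 0 0 0 0 0"
}}

```text
clock: 7.6
tcp_pos: [0.5153, 0.3516, -0.0085]
ee_rot: [[0.325, -0.0, 0.946], [-0.946, -0.0, 0.325], [0.0, -1.0, -0.0]]
wrist_force: [0.2, -0.2, 0.4]
grip_width: 0.0912
```

Run:
```python
from fit0 import *
s=state();print(s["clock"],s["tcp_pos"],s["wrist_force"],s["grip_width"])
k=8;o=np.array([205,90]);a=np.mean([capture("side") for _ in range(4)],0).astype(np.uint8)
im=cv2.resize(a[o[1]:o[1]+60,o[0]:o[0]+75],None,fx=k,fy=k,interpolation=cv2.INTER_CUBIC)
im=cv2.convertScaleAbs(im,alpha=1.3,beta=10)
p,R,w=s["tcp_pos"],s["ee_rot"],s["grip_width"]*1000
for y,col in((19,(0,255,0)),(-13,(255,0,255)),(-19,(0,0,255))):
  for sg in(-1,1):
    q=np.array([[x,y,sg*zz] for x,zz in((-16,w/2),(16,w/2),(16,w/2+13.5),(-16,w/2+13.5))])/1000@R.T+p
    q=(proj("side",q)-o+.5)*k;cv2.polylines(im,[q.astype(int)],True,col,1)
cv2.imwrite("pics/m5.png",im)
```

```text
7.6 [ 0.51531845  0.35158527 -0.00849469] [ 0.15848308 -0.21069593  0.36913689] 0.09122934056001179
```

View pics/m5.png

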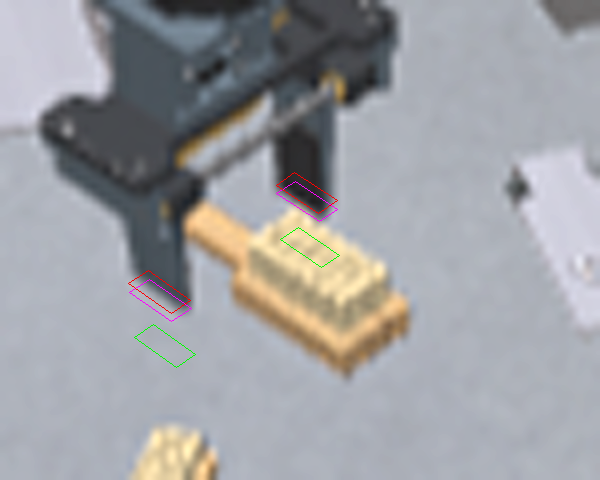

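Tips now stand about 8 mm above the shelf on both sides of the handle, next to the head. I close here.

Request:
{"fn": "send_rows", "kwargs": {
  "steps": "0.1 0 0 -0.002 0 0 0;0 0 0 0 0 0 0;0 0 0 0 0 0 0;0 0 0 0 0 0 0;0 0 0 0 0 0 0;0 0 0 0 0 0 0;0 0 0 0 0 0 0;0 0 0 0 0 0 0;0 0 0 0 0 0 0;0 0 0 0 0 0 0"
}}

```text
clock: 8.8
tcp_pos: [0.5153, 0.3516, -0.0102]
ee_rot: [[0.325, -0.0, 0.946], [-0.946, -0.0, 0.325], [0.0, -1.0, -0.0]]
wrist_force: [-0.3, -0.2, 1.2]
grip_width: 0.0199
```

Request:
{"fn": "send_rows", "kwargs": {
  "steps": "0 0 0 0 0 0 0;0 0 0 0 0 0 0;0 0 0 0 0 0 0;0 0 0 0 0 0 0"
}}

```text
clock: 9.2
tcp_pos: [0.5154, 0.3516, -0.0102]
ee_rot: [[0.325, -0.0, 0.946], [-0.946, -0.0, 0.325], [0.0, -1.0, -0.0]]
wrist_force: [-2.5, 0.1, 2.5]
grip_width: 0.0195
```

Request:
{"fn": "send_rows", "kwargs": {
  "steps": "0 0 0 0.015 0 0 0;0 0 0 0.03 0 0 0;0 0 0 0.035 0 0 0;0 0.001 -0.03 0 0 0 -0.4;0 0.001 -0.04 0 0 0 -0.4;0 0.001 -0.04 0 0 0 -0.4;0 0.001 -0.04 0 0 0 -0.4;0 0.001 -0.04 0 0 0 -0.4;0 0.001 -0.04 0 0 0 -0.4;0 0.0016 -0.0344 0 0 0 -0.34"
}}

```text
clock: 10.2
tcp_pos: [0.5233, 0.0854, 0.0709]
ee_rot: [[0.279, 0.001, 0.96], [-0.96, -0.0, 0.279], [0.0, -1.0, 0.001]]
wrist_force: [0.7, 0.7, -1.0]
grip_width: 0.0195
```

Request:
{"fn": "send_rows", "kwargs": {
  "steps": "0 0 0 0 0 0 0;0 0 0 0 0 0 0;0 0 0 0 0 0 0"
}}

```text
clock: 10.5
tcp_pos: [0.5233, 0.0879, 0.0703]
ee_rot: [[0.28, 0.001, 0.96], [-0.96, 0.0, 0.28], [0.0, -1.0, 0.001]]
wrist_force: [-0.5, -0.1, -1.6]
grip_width: 0.0199
```

Run:
```python
from fit0 import *
s=state();R=s["ee_rot"];print(s["clock"],s["tcp_pos"],s["wrist_force"],s["grip_width"],np.degrees(np.arctan2(R[1,2],R[0,2])))
a=np.mean([capture("side") for _ in range(3)],0).astype(np.uint8);cv2.imwrite("pics/carry_side.png",a)
t=np.mean([capture("top") for _ in range(3)],0).astype(np.uint8);cv2.imwrite("pics/carry_top.png",t)
A=cv2.resize(a[100:220,210:330],None,fx=3.3,fy=3.3,interpolation=cv2.INTER_CUBIC)
T=cv2.resize(t[110:230,190:310],None,fx=3.3,fy=3.3,interpolation=cv2.INTER_CUBIC)
cv2.imwrite("pics/carry.png",np.hstack([A,T]))
```

```text
10.5 [0.52329322 0.08788789 0.07032851] [-0.51323924 -0.05424546 -1.60450063] 0.01991598393799073 16.24157870404971
```

View pics/carry.png

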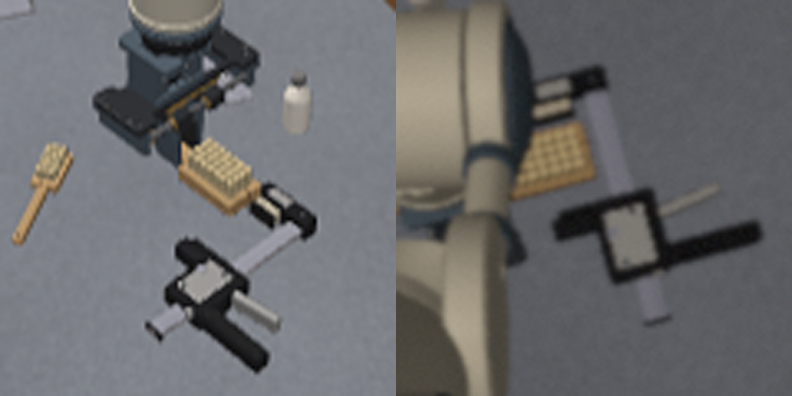

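Brush held level, head over the gap. Numeric check of the head pose in the carried picture before lowering.

Run:
```python
from fit0 import *
t=cv2.imread("pics/carry_top.png");q=np.load("fit.npz")["c"]
roi=(231,143,262,172);m=masks(t,roi,"wood")
m[:, :]*=1
P=[B+[0,0,.0805] for B in brushparts(0)]
# ignore pale cushion of the far jaw: fit without it
cu=sil([clampparts(q)[5]],q,roi);w=1-(cv2.dilate(cu,np.ones((3,3)))>.05)
from scipy.optimize import minimize
f=lambda p:(np.abs(sil(P,p,roi)-m)*w).sum()
p0=[.541,.0264,q[2]-np.pi/2]
r=minimize(f,p0,method="Nelder-Mead",options=dict(initial_simplex=np.array([p0]*4)+np.vstack([np.zeros(3),np.diag([.006,.006,.05])])))
print(f(p0),r.fun,(m*w).sum(),r.x,np.degrees(r.x[2]))
d=r.x[:2]-q[:2];c,s=np.cos(q[2]),np.sin(q[2]);print("clamp frame",c*d[0]+s*d[1],-s*d[0]+c*d[1])
r2=fit(lambda q:clampparts(q)[:4],q,darkmask(t,(228,150,305,212)),(228,150,305,212),scale=(.01,.01,.1,.005));print(r2)
```

```text
22.85249987244606 4.7225000485777855 328.8799998983741 [ 0.54338335  0.02663617 -1.28888096] -73.84743913266848
clamp frame 0.07564475191465111 0.062100549701840146
(array([ 0.48811732, -0.05413679,  0.28335801,  0.02028078]), np.float64(139.61831665039062), np.float32(798.3667))
```

Request:
{"fn": "send_rows", "kwargs": {
  "steps": "0 0 0 -0.02 0 0 0;0 0 0 -0.02 0 0 0;0 0 0 -0.02 0 0 0;0 0 0 -0.01 0 0 0;0 0 0 -0.006 0 0 0;0 0 0 -0.003 0 0 0;0 0 0 -0.0008 0 0 0;0 0 0 0 0 0 0;0 0 0 0 0 0 0;0 0 0 0 0 0 0"
}}

```text
clock: 11.8
tcp_pos: [0.5233, 0.0873, -0.0096]
ee_rot: [[0.279, 0.001, 0.96], [-0.96, 0.0, 0.279], [0.0, -1.0, 0.001]]
wrist_force: [-0.1, -0.1, -1.8]
grip_width: 0.0196
```

Request:
{"fn": "send_rows", "kwargs": {
  "steps": "0.4 0 0 0 0 0 0;0.4 0 0 0 0 0 0;0.6 0 0 0 0 0 0;0.6 0 0 0 0 0 0;0.6 0 0 0 0 0 0;0.6 0 0 0.01 0 0 0;0.7 0 0 0.03 0 0 0;1 0 0 0.04 0 0 0;1 0 0 0.04 0 0 0;1 0 0 0.04 0 0 0"
}}

```text
clock: 12.8
tcp_pos: [0.5227, 0.0872, 0.1524]
ee_rot: [[0.279, 0.0, 0.96], [-0.96, 0.0, 0.279], [0.0, -1.0, 0.0]]
wrist_force: [-0.2, -0.1, -0.3]
grip_width: 0.0841
```

Request:
{"fn": "send_rows", "kwargs": {
  "steps": "1 -0.003 -0.027 0 0 0 0;1 -0.004 -0.035 0 0 0 0;1 -0.004 -0.035 0 0 0 0;1 -0.004 -0.035 0 0 0 0;1 -0.004 -0.035 0 0 0 0;1 -0.003 -0.0353 0 0 0 0;1 0 0 0 0 0 0;1 0 0 0 0 0 0"
}}

```text
clock: 13.6
tcp_pos: [0.5009, -0.1155, 0.1505]
ee_rot: [[0.278, 0.0, 0.961], [-0.961, 0.0, 0.278], [0.0, -1.0, 0.0]]
wrist_force: [0.7, 0.9, -0.3]
grip_width: 0.0912
```

Run:
```python
from fit0 import *
s=state();R=s["ee_rot"];print(s["clock"],s["tcp_pos"],np.degrees(np.arctan2(R[1,2],R[0,2])),s["grip_width"])
a=np.mean([capture("side") for _ in range(3)],0).astype(np.uint8);cv2.imwrite("pics/s6.png",a)
t=np.mean([capture("top") for _ in range(3)],0).astype(np.uint8);cv2.imwrite("pics/t6.png",t)
A=cv2.resize(a[100:220,210:330],None,fx=3.3,fy=3.3,interpolation=cv2.INTER_CUBIC)
T=cv2.resize(t[110:230,190:310],None,fx=3.3,fy=3.3,interpolation=cv2.INTER_CUBIC)
cv2.imwrite("pics/v6.png",np.hstack([A,T]))
```

```text
13.6 [ 0.50087454 -0.11553821  0.15054612] 16.119459796164307 0.09115125277870413
```

View pics/v6.png

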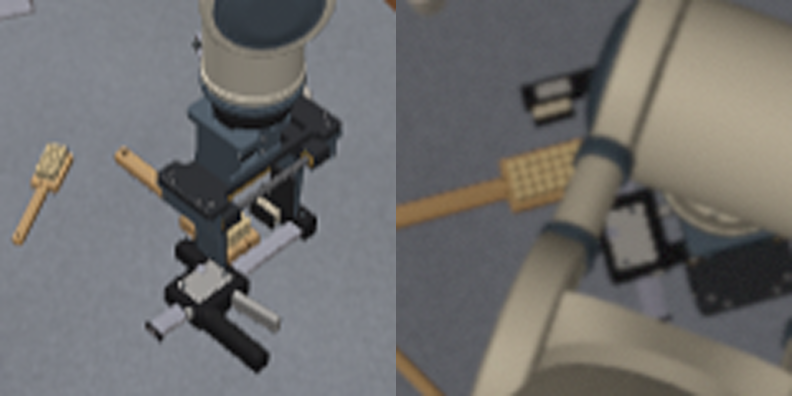

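The head lies between the jaws with the brush released. The fingers are above the grip, so I go down straddling it.

Request:
{"fn": "send_rows", "kwargs": {
  "steps": "1 0 0 -0.03 0 0 0;1 0 0 -0.035 0 0 0;1 0 0 -0.035 0 0 0;1 0 0 -0.03 0 0 0;1 0 0 -0.015 0 0 0;1 0 0 -0.008 0 0 0;1 0 0 -0.005 0 0 0;1 0 0 -0.002 0 0 0;1 0 0 0 0 0 0"
}}

```text
clock: 14.8
tcp_pos: [0.5014, -0.1151, -0.0095]
ee_rot: [[0.279, 0.001, 0.96], [-0.96, -0.0, 0.279], [0.001, -1.0, 0.001]]
wrist_force: [-0.1, -0.8, 0.2]
grip_width: 0.091
```

Request:
{"fn": "send_rows", "kwargs": {
  "steps": "0.66 0 0 0 0 0 0;0.66 0 0 0 0 0 0;0.66 0 0 0 0 0 0;0.6 0 0 0 0 0 0;0.55 0 0 0 0 0 0;0.5 0 0 0 0 0 0;0.45 0 0 0 0 0 0;0.4 0 0 0 0 0 0;0.4 0 0 0 0 0 0;0.4 0 0 0 0 0 0"
}}

```text
clock: 15.8
tcp_pos: [0.4993, -0.1151, -0.0099]
ee_rot: [[0.28, -0.003, 0.96], [-0.96, 0.0, 0.28], [-0.001, -1.0, -0.003]]
wrist_force: [-9.6, -5.6, 7.9]
grip_width: 0.0384
```

```bash
cat > look.py <<'E'
from fit0 import *
import sys
s=state();print(s["clock"],s["tcp_pos"],s["wrist_force"],s["grip_width"])
t=np.mean([capture("top") for _ in range(3)],0).astype(np.uint8);cv2.imwrite(f"pics/{sys.argv[1]}.png",t)
b=np.load("fit.npz")["b"];q0=np.load("fit.npz")["c"]
# brush from wood mask left of the arm, far jaw dark/pale block; each fitted alone
roi=(175,145,243,190);m=masks(t,roi,"wood")
# only columns visible
p0=[.5434,.0266,-1.2889]
def fitp(parts,p0,m,roi,w=1,free=(.006,.006,.03)):
    f=lambda p:(np.abs(sil(parts,p,roi)-m)*w).sum()
    for k in(1,-1):
        r=minimize(f,p0,method="Nelder-Mead",options=dict(initial_simplex=np.array([p0]*4)+k*np.vstack([np.zeros(3),np.diag(free)]),xatol=1e-5,fatol=.01));p0=r.x
    return r.x,r.fun
arm=sil(brushparts(0),[.5434,.0266,-1.2889],roi)
w=np.ones_like(m);w[:, -10:]=0
br,fb=fitp(brushparts(0),p0,m,roi,w);print("brush",br.round(4),np.degrees(br[2]).round(2),fb.round(1))
E
python3 look.py p1
python3 - <<'E'
import cv2
t=cv2.imread('pics/p1.png');t0=cv2.imread('pics/t6.png')
d=cv2.absdiff(t,t0).max(2)
print([(v,''.join(f'{int(x):4d}' for x in t[v,222:250].mean(1))) for v in range(128,152)])
E
```

```text
15.8 [ 0.49933493 -0.11507408 -0.00993049] [-9.56385652 -5.6016859   7.91350358] 0.03842373049552146
brush [ 0.4535  0.0088 -1.0125] -58.01 746.7
[(128, '  79  79  80  80  79  78  74  76  76  78  80  79  79  77  78  78  77  78  78  76  76  76  80  78  78  77  76  79'), (129, '  79  78  79  77  79  77  73  76  76  79  77  78  79  79  79  78  77  80  79  77  78  74  77  74  72  65  69  76'), (130, '  77  78  79  79  77  77  78  76  77  78  76  78  82  82  81  78  79  80  77  75  74  69  60  53  49  45  53  70'), (131, '  78  78  79  78  79  79  76  77  78  77  78  80  78  80  78  77  76  73  70  62  54  49  34  34  24  25  36  60'), (132, '  78  77  81  82  79  78  78  76  78  80  79  80  78  76  72  69  59  57  47  34  27  24  20  24  20  15  24  47'), (133, '  78  79  80  81  78  80  79  77  77  79  76  73  69  60  55  51  42  32  22  19  20  14  23  29  19  12  23  40'), (134, '  79  77  77  79  78  82  79  77  74  72  63  58  53  54  57  55  45  27  17  14  14  19  27  26  22  16  17  33'), (135, '  80  79  78  78  77  73  72  64  58  57  56  60  68  79  84  82  60  30  17  17  15 
[... 1298 characters left out ...]
92  84  77  63  45  34  30  22  25  37  46  54  73  79  80  82  88  95 101  98  97'), (147, '  80  79  78  79  77  73  66  59  47  37  28  25  27  38  45  52  64  68  73  79  80  80  83  84  91  97  99  99'), (148, '  79  78  81  79  78  72  57  35  25  25  36  43  51  62  69  72  77  80  82  81  80  79  81  81  87  95 101  98'), (149, '  78  77  79  79  76  75  65  49  44  52  64  69  71  76  79  78  80  81  81  80  82  80  79  82  84  92  97  99'), (150, '  76  77  78  76  78  79  76  70  69  70  76  79  81  81  81  81  80  79  79  79  79  79  82  79  82  90  99  98'), (151, '  73  79  79  78  80  81  80  78  81  79  80  83  82  83  79  81  80  81  77  78  78  79  81  80  75  83  95  99')]
```

```bash
cat > look.py <<'E'
from fit0 import *
import sys
s=state();print(s["clock"],s["tcp_pos"],s["wrist_force"].round(1),s["grip_width"].round(4))
t=np.mean([capture("top") for _ in range(3)],0).astype(np.uint8);cv2.imwrite(f"pics/{sys.argv[1]}.png",t)
r=cv2.imread("pics/t6.png");k=5
up=lambda i:cv2.resize(i,None,fx=k,fy=k,interpolation=cv2.INTER_CUBIC)
th=.2834
for n,(u0,v0,u1,v1),z in(("jaw",(224,126,236,139),.03),("pad",(226,138,237,150),.027),("head",(220,154,231,177),.03),("handle",(191,162,216,182),.017)):
    M=10;A=up(t[v0-M:v1+28,u0-M:u1+M]);B=up(r[v0:v1,u0:u1])
    c=cv2.matchTemplate(A,B,cv2.TM_CCOEFF_NORMED);_,sc,_,l=cv2.minMaxLoc(c)
    d=np.array(l)/k-M;w=unproj("top",[[u0,v0],[u0+d[0],v0+d[1]]],z);w=(w[1]-w[0])[:2]*1000
    print(n,d,"along x %.1f  across %.1f  score %.3f"%(w@[np.cos(th),np.sin(th)],w@[-np.sin(th),np.cos(th)],sc))
E
python3 look.py p1b
```

```text
Traceback (most recent call last):
  File "look.py", line 3, in <module>
    s=state();print(s["clock"],s["tcp_pos"],s["wrist_force"].round(1),s["grip_width"].round(4))
                                                                      ^^^^^^^^^^^^^^^^^^^^^
AttributeError: 'float' object has no attribute 'round'
```

```bash
sed -i 's/s\["grip_width"\].round(4)/s["grip_width"]/' look.py; python3 look.py p1b
```

```text
15.95 [ 0.49936534 -0.11508866 -0.00993094] [-9.1 -6.8  7.4] 0.0387938013343602
jaw [-3.6  1.4] along x -1.2  across 11.6  score 0.987
pad [-3.4  1.4] along x -1.4  across 11.0  score 0.990
head [10.  -8.6] along x 17.2  across -35.7  score 0.378
handle [-2.  -9.8] along x 30.8  across -1.6  score 0.067
```

Run:
```python
from fit0 import *
for n in("t6","p1b"):
    t=cv2.imread(f"pics/{n}.png").astype(int);m=((t[...,2]-t[...,0])>35).astype(int)[140:200,180:260]
    print(n);
    for v in range(0,60,3): print(140+v,''.join('#' if m[v,u] else '.' for u in range(0,80,2)))
m=cv2.imread("pics/t6.png");s=capture("side");cv2.imwrite("pics/s_p1.png",s)
s=s.astype(int);s0=cv2.imread("pics/s6.png").astype(int)
for z in(s0,s):
    m=((z[...,2]-z[...,0])>35)[140:190,240:300]
    for v in range(0,50,2): print(140+v,''.join('#' if x else '.' for x in m[v]))
```

```text
t6
140 ........................................
143 ........................................
146 ........................................
149 ........................................
152 ................................#.......
155 ...........................######.......
158 .....................###########........
161 .....................###########........
164 ....................############........
167 ...............################.........
170 .........############.########..........
173 ....############.......##...............
176 .#########..............................
179 .####...................................
182 ........................................
185 ........................................
188 ........................................
191 ........................................
194 ........................................
197 ........................................
p1b
140 ........................................
143 ........................................
146 ........................................
149 ........................................
152 .........
[... 3256 characters left out ...]
...............##.................................
170 ..........................#.................................
172 ............................................................
174 ............................................................
176 ............................................................
178 ............................................................
180 ............................................................
182 ....................................................#.......
184 .......................................................#....
186 ........................................................#...
188 ............................................#...............
```

Request:
{"fn": "send_rows", "kwargs": {
  "steps": "0.85 0 0 0 0 0 0;0.85 0 0 0 0 0 0;0.85 0 0 0 0 0 0;0.85 0 0 0 0 0 0;0.85 0 0 0 0 0 0;0.85 0 0 0 0 0 0;0.85 0 0 0 0 0 0;0.85 0 0 0 0 0 0"
}}

```text
clock: 16.95
tcp_pos: [0.501, -0.1151, -0.01]
ee_rot: [[0.279, -0.0, 0.96], [-0.96, -0.0, 0.279], [-0.0, -1.0, -0.0]]
wrist_force: [-0.3, 0.3, 0.3]
grip_width: 0.0774
```

```bash
python3 look.py p2 | head -3
```

```text
16.95 [ 0.50096191 -0.11511682 -0.01001518] [-0.3  0.3  0.3] 0.07744673324437543
jaw [-1.2  0.4] along x -0.2  across 3.8  score 0.991
pad [-1.2  0.4] along x -0.2  across 3.8  score 0.993
```

Request:
{"fn": "send_rows", "kwargs": {
  "steps": "0.6 0 0 0 0 0 0;0.6 0 0 0 0 0 0;0.55 0 0 0 0 0 0;0.5 0 0 0 0 0 0;0.45 0 0 0 0 0 0;0.4 0 0 0 0 0 0;0.4 0 0 0 0 0 0;0.4 0 0 0 0 0 0;0.4 0 0 0 0 0 0;0.4 0 0 0 0 0 0"
}}

```text
clock: 18.1
tcp_pos: [0.4992, -0.1149, -0.0101]
ee_rot: [[0.28, -0.003, 0.96], [-0.96, 0.0, 0.28], [-0.001, -1.0, -0.003]]
wrist_force: [-7.5, -4.8, 6.5]
grip_width: 0.0385
```

```bash
python3 look.py p3 | head -3
```

```text
18.1 [ 0.49924939 -0.11492027 -0.01007681] [-7.5 -4.8  6.5] 0.038512350043635624
jaw [-1.4  2. ] along x -4.8  across 5.6  score 0.990
pad [-1.4  2. ] along x -4.8  across 5.6  score 0.994
```

Request:
{"fn": "send_rows", "kwargs": {
  "steps": "0.85 0 0 0 0 0 0;0.85 0 0 0 0 0 0;0.85 0 0 0 0 0 0;0.85 0 0 0 0 0 0;0.85 0 0 0 0 0 0;0.85 0 0 0 0 0 0;0.85 0 0 0 0 0 0;0.85 0 0 0 0 0 0"
}}

```text
clock: 19.05
tcp_pos: [0.501, -0.1151, -0.01]
ee_rot: [[0.279, -0.0, 0.96], [-0.96, -0.0, 0.279], [-0.0, -1.0, -0.0]]
wrist_force: [-0.4, 0.5, -0.5]
grip_width: 0.0778
```

```bash
python3 look.py p4 | head -3
python3 - <<'E'
from fit0 import *
s=capture("side");cv2.imwrite("pics/s_p4.png",s)
A=cv2.resize(s[120:210,215:315],(440,396),interpolation=cv2.INTER_CUBIC)
t=cv2.imread("pics/p4.png");T=cv2.resize(t[120:210,215:295],(352,396),interpolation=cv2.INTER_CUBIC)
cv2.imwrite("pics/v12.png",cv2.convertScaleAbs(np.hstack([A,T]),alpha=1.4))
E
```

```text
19.05 [ 0.50095187 -0.11508164 -0.00999074] [-0.4  0.5 -0.5] 0.07775870653756488
jaw [0.4 1.6] along x -5.1  across 0.1  score 0.990
pad [0.2 1.8] along x -5.5  across 0.8  score 0.989
```

```bash
cat > tail.py <<'E'
from fit0 import *
import sys
k=5;up=lambda i:cv2.resize(i,None,fx=k,fy=k,interpolation=cv2.INTER_CUBIC)
th=.2834
def go(cur,ref,cam,n,c,h,z,M=14):
    u0,v0,u1,v1=c[0]-h,c[1]-h,c[0]+h,c[1]+h
    A=up(cur[v0-M:v1+M,u0-M:u1+M]);B=up(ref[v0:v1,u0:u1])
    m=cv2.matchTemplate(A,B,cv2.TM_CCOEFF_NORMED);_,sc,_,l=cv2.minMaxLoc(m);d=np.array(l)/k-M
    w=unproj(cam,[c,np.array(c)+d],z);w=(w[1]-w[0])[:2]*1000
    print(cam,n,d,"along %.1f across %.1f score %.3f"%(w@[np.cos(th),np.sin(th)],w@[-np.sin(th),np.cos(th)],sc))
if __name__=="__main__":
    S,T=cv2.imread("pics/s6.png"),cv2.imread("pics/t6.png")
    s=cv2.imread(sys.argv[1]);t=cv2.imread(sys.argv[2])
    go(s,S,"side","tail",(257,199),6,.018);go(s,S,"side","label",(273,185),7,.032);go(s,S,"side","rearjaw",(267,175),5,.028)
    go(s,S,"side","farjaw",(296,160),7,.03);go(s,S,"side","handle_end",(247,148),6,.017)
    go(t,T,"top","tail",(269,203),6,.018);go(t,T,"top","label",(263,180),6,.032)
E
python3 tail.py pics/s_p4.png pics/p4.png
```

```text
side tail [-3.  -0.2] along -7.1 across 8.0 score 0.965
side label [-12.6  -5.4] along -15.5 across 50.3 score 0.602
side rearjaw [-4.4 11.2] along -48.4 across -28.5 score 0.906
side farjaw [ 4.2 11.2] along -29.2 across -50.7 score 0.357
side handle_end [0. 0.] along 0.0 across 0.0 score 0.989
top tail [-2.8 14. ] along -38.2 across 19.1 score 0.164
top label [-4.2  5.6] along -12.8 across 16.4 score 0.558
```

Request:
{"fn": "send_rows", "kwargs": {
  "steps": "0.6 0 0 0 0 0 0;0.6 0 0 0 0 0 0;0.55 0 0 0 0 0 0;0.5 0 0 0 0 0 0;0.45 0 0 0 0 0 0;0.4 0 0 0 0 0 0;0.4 0 0 0 0 0 0;0.4 0 0 0 0 0 0;0.4 0 0 0 0 0 0;0.4 0 0 0 0 0 0"
}}

```text
clock: 20.25
tcp_pos: [0.4999, -0.1152, -0.01]
ee_rot: [[0.28, -0.002, 0.96], [-0.96, -0.0, 0.28], [-0.0, -1.0, -0.002]]
wrist_force: [-5.4, -5.5, 4.1]
grip_width: 0.0377
```

```bash
python3 look.py p5 | head -3; python3 -c "
from h import *
cv2.imwrite('pics/s_p5.png',capture('side'))"; python3 tail.py pics/s_p5.png pics/p5.png | egrep 'side (tail|hand)'
```

```text
20.25 [ 0.49993647 -0.11522207 -0.01001252] [-5.4 -5.5  4.1] 0.03771207041475268
jaw [-1.6  5.2] along x -14.1  across 8.7  score 0.988
pad [-1.6  5.2] along x -14.1  across 8.7  score 0.984
side tail [-4.4  0.8] along -13.8 across 8.1 score 0.965
side handle_end [-0.2 -0.2] along 0.2 across 1.4 score 0.981
```

Request:
{"fn": "send_rows", "kwargs": {
  "steps": "0.85 0 0 0 0 0 0;0.85 0 0 0 0 0 0;0.85 0 0 0 0 0 0;0.85 0 0 0 0 0 0;0.85 0 0 0 0 0 0;0.85 0 0 0 0 0 0;0.85 0 0 0 0 0 0;0.85 0 0 0 0 0 0"
}}

```text
clock: 21.25
tcp_pos: [0.5009, -0.1151, -0.01]
ee_rot: [[0.279, -0.0, 0.96], [-0.96, 0.0, 0.279], [-0.0, -1.0, -0.0]]
wrist_force: [0.2, -0.5, 0.1]
grip_width: 0.0779
```

```bash
python3 look.py p6 | head -3; python3 -c "
from h import *
cv2.imwrite('pics/s_p6.png',capture('side'))"; python3 tail.py pics/s_p6.png pics/p6.png | egrep 'side (tail|hand)'
```

```text
21.25 [ 0.5009262  -0.11506997 -0.0100145 ] [ 0.2 -0.5  0.1] 0.07785831656474868
jaw [0.4 4.8] along x -14.6  across 2.6  score 0.990
pad [0.2 4.8] along x -14.3  across 3.2  score 0.981
side tail [-5.8  0.4] along -16.2 across 12.9 score 0.971
side handle_end [-0.2 -0.2] along 0.2 across 1.4 score 0.982
```

The clamp drifts about 4 mm per stroke in its +y. I re-centre it by dragging it back with a light squeeze before the final stroke.

Request:
{"fn": "send_rows", "kwargs": {
  "steps": "0.7 0 0 0 0 0 0;0.65 0 0 0 0 0 0;0.63 0 0 0 0 0 0;0.61 0 0 0 0 0 0;0.61 0 0 0 0 0 0;0.61 0 0 0 0 0 0;0.61 0.0007 -0.0024 0 0 0 0;0.61 0.0007 -0.0024 0 0 0 0;0.61 0.0007 -0.0024 0 0 0 0;0.61 0.0007 -0.0024 0 0 0 0"
}}

```text
clock: 22.45
tcp_pos: [0.5031, -0.124, -0.0102]
ee_rot: [[0.279, -0.001, 0.96], [-0.96, 0.001, 0.279], [-0.002, -1.0, -0.001]]
wrist_force: [-0.7, 7.1, 1.4]
grip_width: 0.0555
```

```bash
cat > both.sh <<'E'
python3 look.py $1 | head -3; python3 -c "
from h import *
cv2.imwrite('pics/s_$1.png',np.mean([capture('side') for _ in range(2)],0).astype(np.uint8))"; python3 tail.py pics/s_$1.png pics/$1.png | egrep 'side (tail|hand)'
E
bash both.sh p7
```

```text
22.45 [ 0.50313724 -0.12399664 -0.01015107] [-0.7  7.1  1.4] 0.05553156079520559
jaw [2.8 5.6] along x -18.9  across -3.8  score 0.988
pad [2.6 5.4] along x -18.1  across -3.3  score 0.893
side tail [-5.2  2.4] along -20.7 across 4.6 score 0.967
side handle_end [0. 0.] along 0.0 across 0.0 score 0.983
```

Request:
{"fn": "send_rows", "kwargs": {
  "steps": "0.58 0 0 0 0 0 0;0.55 0 0 0 0 0 0;0.53 0 0 0 0 0 0;0.51 0 0 0 0 0 0;0.51 0 0 0 0 0 0;0.51 0 0 0 0 0 0"
}}

```text
clock: 23.3
tcp_pos: [0.5036, -0.1251, -0.01]
ee_rot: [[0.279, -0.0, 0.96], [-0.96, -0.0, 0.279], [0.0, -1.0, -0.001]]
wrist_force: [-3.7, -3.9, 1.9]
grip_width: 0.0466
```

```bash
bash both.sh p8
```

```text
23.3 [ 0.50356072 -0.12508993 -0.00996561] [-3.7 -3.9  1.9] 0.046633767212779134
jaw [1.8 6.8] along x -21.6  across 0.1  score 0.989
pad [1.8 6.6] along x -21.0  across -0.1  score 0.873
side tail [-5.  3.] along -22.0 across 2.1 score 0.979
side handle_end [-0.2 -0.2] along 0.2 across 1.4 score 0.983
```

Request:
{"fn": "send_rows", "kwargs": {
  "steps": "0.49 0 0 0 0 0 0;0.48 0 0 0 0 0 0;0.47 0 0 0 0 0 0;0.47 0 0 0 0 0 0;0.47 0 0 0 0 0 0"
}}

```text
clock: 24.05
tcp_pos: [0.5036, -0.1251, -0.01]
ee_rot: [[0.28, -0.0, 0.96], [-0.96, -0.0, 0.28], [0.0, -1.0, -0.001]]
wrist_force: [-4.5, -3.3, 1.0]
grip_width: 0.0431
```

```bash
bash both.sh p9
python3 - <<'E'
from fit0 import *
# profile along clamp axis through the pad centre, in each picture (top), z 0.027
th=.2834;ax=np.array([np.cos(th),np.sin(th)]);ay=np.array([-ax[1],ax[0]]);q=np.load("fit.npz")["c"]
for n in("t6","p6","p7","p8","p9"):
    t=cv2.imread(f"pics/{n}.png")
    xs=np.arange(90,165,3.);P=np.mean([[1]],0)
    pr=[]
    for y in(35,42,48):
        W=np.array([[*(q[:2]+ax*x/1e3+ay*y/1e3),.028] for x in xs]);u=proj("top",W).astype(np.float32)
        pr.append(cv2.remap(t,u[:,0][None],u[:,1][None],cv2.INTER_LINEAR)[0].mean(1))
    print(n,' '.join('%d'%v for v in np.mean(pr,0)))
print("x from 90 step 3")
E
```

```text
24.05 [ 0.50359439 -0.12505367 -0.00995774] [-4.5 -3.3  1. ] 0.04308904317133702
jaw [1.4 7.2] along x -22.5  across 1.6  score 0.989
pad [1.4 7. ] along x -21.8  across 1.4  score 0.863
side tail [-5.   3.2] along -22.7 across 1.5 score 0.983
side handle_end [ 0.  -0.2] along 0.7 across 0.8 score 0.983
t6 125 118 101 92 94 95 94 93 84 60 35 52 94 124 122 93 62 73 102 115 111 92 71 75 89
p6 104 104 94 76 51 30 41 79 106 105 80 52 64 89 98 95 77 58 63 74 78 77 78 78 79
p7 96 102 91 62 38 51 85 107 98 67 48 65 83 88 79 61 54 67 76 78 78 78 78 78 78
p8 95 96 75 47 49 82 107 102 73 49 67 91 98 90 70 56 66 76 77 78 78 78 77 77 78
p9 96 94 72 46 55 88 107 96 64 50 75 95 98 88 66 57 69 76 78 78 78 78 77 77 79
x from 90 step 3
```

Request:
{"fn": "send_rows", "kwargs": {
  "steps": "0.45 0 0 0 0 0 0;0.43 0 0 0 0 0 0;0.4 0 0 0 0 0 0;0.4 0 0 0 0 0 0;0.4 0 0 0 0 0 0;0.4 0 0 0 0 0 0"
}}

```text
clock: 24.9
tcp_pos: [0.5031, -0.125, -0.01]
ee_rot: [[0.28, -0.001, 0.96], [-0.96, -0.0, 0.28], [0.0, -1.0, -0.001]]
wrist_force: [-6.8, -6.0, 5.0]
grip_width: 0.037
```

```bash
bash both.sh p10
```

```text
24.9 [ 0.50308232 -0.1250343  -0.00997786] [-6.8 -6.   5. ] 0.03697809893997353
jaw [1.2 7.6] along x -23.5  across 2.5  score 0.990
pad [1. 7.] along x -21.5  across 2.6  score 0.794
side tail [-4.8  3.4] along -22.7 across 0.3 score 0.957
side handle_end [-0.2 -0.4] along 0.9 across 2.2 score 0.983
```

Request:
{"fn": "send_rows", "kwargs": {
  "steps": "0.85 0 0 0 0 0 0;0.85 0 0 0 0 0 0;0.85 0 0 0 0 0 0;0.85 0 0 0 0 0 0;0.85 0 0 0 0 0 0;0.85 0 0 0 0 0 0;0.85 0 0 0 0 0 0;0.85 0 0 0 0 0 0"
}}

```text
clock: 25.95
tcp_pos: [0.5038, -0.1246, -0.01]
ee_rot: [[0.279, -0.0, 0.96], [-0.96, -0.0, 0.279], [-0.0, -1.0, -0.0]]
wrist_force: [0.1, 0.7, -0.3]
grip_width: 0.0774
```

```bash
bash both.sh p11
```

```text
25.95 [ 0.50380163 -0.1246457  -0.00998665] [ 0.1  0.7 -0.3] 0.07740005676219294
jaw [2.6 7.6] along x -24.7  across -1.6  score 0.990
pad [2.4 7. ] along x -22.6  across -1.5  score 0.835
side tail [-6.2  3.2] along -25.7 across 4.4 score 0.962
side handle_end [ 0.8 -0.6] along 4.4 across 0.3 score 0.970
```

```bash
cat > prof.py <<'E'
from fit0 import *
import sys
from scipy.signal import argrelmin,argrelmax
th=.2834;ax=np.array([np.cos(th),np.sin(th)]);ay=np.array([-ax[1],ax[0]]);q=np.load("fit.npz")["c"]
xs=np.arange(78,160,.5)
for n in sys.argv[1:]:
    t=cv2.GaussianBlur(cv2.imread(f"pics/{n}.png"),(0,0),.5)
    pr=[]
    for y in np.arange(32,53,2):
        W=np.array([[*(q[:2]+ax*x/1e3+ay*y/1e3),.028] for x in xs]);u=proj("top",W).astype(np.float32)
        pr.append(cv2.remap(t,u[:,0][None],u[:,1][None],cv2.INTER_CUBIC)[0].astype(float).mean(1))
    p=np.mean(pr,0);mi=argrelmin(p,order=4)[0];ma=argrelmax(p,order=4)[0]
    print(n,"min",[(xs[i],int(p[i])) for i in mi],"max",[(xs[i],int(p[i])) for i in ma])
E
python3 prof.py t6 p2 p4 p6 p7 p8 p9 p10 p11
```

```text
t6 min [(np.float64(84.5), 112), (np.float64(99.5), 93), (np.float64(120.5), 36), (np.float64(139.0), 60)] max [(np.float64(82.0), 114), (np.float64(90.5), 124), (np.float64(130.5), 127), (np.float64(147.5), 111)]
p2 min [(np.float64(85.0), 98), (np.float64(100.0), 78), (np.float64(120.5), 28), (np.float64(138.5), 51), (np.float64(157.0), 58)] max [(np.float64(82.0), 100), (np.float64(90.0), 107), (np.float64(106.5), 80), (np.float64(130.0), 107), (np.float64(147.5), 99)]
p4 min [(np.float64(86.5), 100), (np.float64(101.0), 78), (np.float64(115.0), 30), (np.float64(133.0), 50), (np.float64(151.0), 56)] max [(np.float64(83.0), 104), (np.float64(91.5), 107), (np.float64(103.5), 79), (np.float64(124.5), 109), (np.float64(142.0), 94)]
p6 min [(np.float64(86.5), 100), (np.float64(105.5), 29), (np.float64(123.5), 52), (np.float64(142.0), 57), (np.float64(154.0), 77)] max [(np.float64(83.5), 102), (np.float64(92.0), 106), (np.float64(115.5), 107), (np.float64(133.0), 98), (np.float64(151.0), 78)]
p7 min [(np.float64(102.5), 37), (np.float64(120.0), 48), (np.float64(137.0), 53), (np.float64(
[... 345 characters left out ...]
loat64(116.5), 51), (np.float64(134.5), 56), (np.float64(146.5), 78)] max [(np.float64(91.0), 95), (np.float64(108.5), 107), (np.float64(125.0), 96), (np.float64(147.5), 78), (np.float64(154.5), 78)]
p10 min [(np.float64(101.5), 44), (np.float64(115.5), 53), (np.float64(133.5), 58), (np.float64(144.5), 77), (np.float64(156.0), 77)] max [(np.float64(92.5), 98), (np.float64(109.0), 98), (np.float64(124.0), 98), (np.float64(142.0), 78), (np.float64(148.0), 78)]
p11 min [(np.float64(99.5), 43), (np.float64(114.5), 52), (np.float64(132.0), 54), (np.float64(157.5), 77)] max [(np.float64(90.5), 96), (np.float64(107.5), 102), (np.float64(122.5), 89), (np.float64(142.0), 78), (np.float64(149.0), 78)]
```

Request:
{"fn": "send_rows", "kwargs": {
  "steps": "0.7 0 0 0 0 0 0;0.66 0 0 0 0 0 0;0.63 0 0 0 0 0 0;0.61 0 0 0 0 0 0;0.59 0 0 0 0 0 0;0.59 0 0 0 0 0 0;0.59 0 0 0 0 0 0;0.59 0 0 0 0 0 0"
}}

```text
clock: 27.0
tcp_pos: [0.503, -0.125, -0.01]
ee_rot: [[0.28, -0.001, 0.96], [-0.96, -0.0, 0.28], [-0.0, -1.0, -0.002]]
wrist_force: [-3.8, -7.0, 2.3]
grip_width: 0.0538
```

```bash
bash both.sh p12; python3 prof.py p12
```

```text
27.0 [ 0.50296308 -0.12501076 -0.01001373] [-3.8 -7.   2.3] 0.05381093481899499
jaw [2.8 7.8] along x -25.4  across -2.0  score 0.989
pad [2.4 7.2] along x -23.2  across -1.3  score 0.833
side tail [-7.  3.] along -27.2 across 7.0 score 0.970
side handle_end [ 1.  -0.8] along 5.7 across 0.6 score 0.984
p12 min [(np.float64(99.0), 44), (np.float64(114.0), 50), (np.float64(131.0), 53), (np.float64(147.0), 78), (np.float64(155.0), 78)] max [(np.float64(90.0), 94), (np.float64(106.5), 101), (np.float64(122.0), 88), (np.float64(150.5), 78)]
```

Request:
{"fn": "send_rows", "kwargs": {
  "steps": "0.57 0 0 0 0 0 0;0.55 0 0 0 0 0 0;0.55 0 0 0 0 0 0;0.55 0 0 0 0 0 0;0.55 0 0 0 0 0 0"
}}

```text
clock: 27.75
tcp_pos: [0.5027, -0.125, -0.01]
ee_rot: [[0.28, -0.002, 0.96], [-0.96, -0.0, 0.28], [-0.0, -1.0, -0.002]]
wrist_force: [-5.2, -7.8, 3.4]
grip_width: 0.0503
```

```bash
bash both.sh p13; python3 prof.py p13
```

```text
27.75 [ 0.50273584 -0.12495552 -0.01003158] [-5.2 -7.8  3.4] 0.05033177340227919
jaw [2.2 7.8] along x -24.9  across -0.3  score 0.989
pad [2.  7.4] along x -23.5  across -0.0  score 0.840
side tail [-6.8  2.8] along -26.1 across 7.2 score 0.967
side handle_end [ 0.6 -0.8] along 4.6 across 1.7 score 0.977
p13 min [(np.float64(99.0), 44), (np.float64(114.0), 51), (np.float64(131.5), 54), (np.float64(145.0), 77), (np.float64(156.0), 77)] max [(np.float64(90.5), 93), (np.float64(107.0), 101), (np.float64(122.5), 93), (np.float64(140.5), 78), (np.float64(149.5), 78)]
```

Request:
{"fn": "send_rows", "kwargs": {
  "steps": "0.54 0 0 0 0 0 0;0.53 0 0 0 0 0 0;0.52 0 0 0 0 0 0;0.52 0 0 0 0 0 0;0.52 0 0 0 0 0 0"
}}

```text
clock: 28.5
tcp_pos: [0.5026, -0.1249, -0.01]
ee_rot: [[0.28, -0.002, 0.96], [-0.96, -0.0, 0.28], [-0.0, -1.0, -0.002]]
wrist_force: [-5.4, -7.6, 3.7]
grip_width: 0.0477
```

```bash
bash both.sh p14; python3 prof.py p14
```

```text
28.5 [ 0.50263336 -0.12489574 -0.01003935] [-5.4 -7.6  3.7] 0.047667114991329064
jaw [1.8 8.2] along x -25.8  across 1.2  score 0.989
pad [1.6 7.6] along x -23.7  across 1.3  score 0.814
side tail [-6.8  3. ] along -26.7 across 6.5 score 0.956
side handle_end [ 0.2 -0.8] along 3.5 across 2.7 score 0.982
p14 min [(np.float64(99.5), 44), (np.float64(113.5), 52), (np.float64(131.0), 55), (np.float64(154.0), 77), (np.float64(158.5), 77)] max [(np.float64(90.5), 94), (np.float64(107.0), 97), (np.float64(122.0), 96), (np.float64(147.0), 78), (np.float64(156.0), 77)]
```

Request:
{"fn": "send_rows", "kwargs": {
  "steps": "0.51 0 0 0 0 0 0;0.5 0 0 0 0 0 0;0.49 0 0 0 0 0 0;0.49 0 0 0 0 0 0;0.49 0 0 0 0 0 0"
}}

```text
clock: 29.25
tcp_pos: [0.5027, -0.1249, -0.01]
ee_rot: [[0.28, -0.002, 0.96], [-0.96, -0.0, 0.28], [-0.0, -1.0, -0.002]]
wrist_force: [-5.4, -6.8, 3.5]
grip_width: 0.0449
```

```bash
bash both.sh p15; python3 prof.py p15
```

```text
29.25 [ 0.50272554 -0.12489989 -0.01003828] [-5.4 -6.8  3.5] 0.04488837945986478
jaw [1.4 8.6] along x -26.6  across 2.7  score 0.987
pad [1.2 7.8] along x -24.0  across 2.6  score 0.780
side tail [-6.6  3.4] along -27.4 across 4.7 score 0.968
side handle_end [-0.4 -0.8] along 1.8 across 4.4 score 0.971
p15 min [(np.float64(99.5), 44), (np.float64(112.5), 53), (np.float64(130.5), 55), (np.float64(146.0), 77), (np.float64(152.5), 77), (np.float64(158.0), 78)] max [(np.float64(91.0), 95), (np.float64(106.5), 91), (np.float64(121.5), 97), (np.float64(149.5), 78), (np.float64(156.0), 78)]
```

Request:
{"fn": "send_rows", "kwargs": {
  "steps": "0.485 0 0 0 0 0 0;0.48 0 0 0 0 0 0;0.475 0 0 0 0 0 0;0.47 0 0 0 0 0 0;0.47 0 0 0 0 0 0;0.47 0 0 0 0 0 0"
}}

```text
clock: 30.1
tcp_pos: [0.5028, -0.1249, -0.01]
ee_rot: [[0.28, -0.002, 0.96], [-0.96, -0.0, 0.28], [-0.0, -1.0, -0.002]]
wrist_force: [-4.8, -6.7, 3.9]
grip_width: 0.0429
```

```bash
bash both.sh p16; python3 prof.py p9 p15 p16
python3 - <<'E'
import cv2,numpy as np
k=8
f=lambda n:cv2.convertScaleAbs(cv2.resize(cv2.imread(f"pics/{n}.png")[128:168,220:258],None,fx=k,fy=k,interpolation=cv2.INTER_CUBIC),alpha=1.8)
s=cv2.resize(cv2.imread("pics/s_p16.png")[130:210,230:315],None,fx=3,fy=3,interpolation=cv2.INTER_CUBIC)
top=np.hstack([f("p6"),f("p16")]);pad=np.zeros((top.shape[0],s.shape[1],3),np.uint8);pad[:s.shape[0]]=s
cv2.imwrite("pics/last.png",np.hstack([top,pad])[:,:800]);print(top.shape,s.shape)
E
```

```text
30.1 [ 0.50275311 -0.12490278 -0.01002553] [-4.8 -6.7  3.9] 0.042929557064644366
jaw [1. 9.] along x -27.5  across 4.1  score 0.988
pad [0.8 8.2] along x -24.9  across 4.1  score 0.745
side tail [-6.6  3.4] along -27.4 across 4.7 score 0.971
side handle_end [-0.6 -0.6] along 0.5 across 4.1 score 0.975
p9 min [(np.float64(100.0), 44), (np.float64(116.5), 51), (np.float64(134.5), 56), (np.float64(146.5), 78)] max [(np.float64(91.0), 95), (np.float64(108.5), 107), (np.float64(125.0), 96), (np.float64(147.5), 78), (np.float64(154.5), 78)]
p15 min [(np.float64(99.5), 44), (np.float64(112.5), 53), (np.float64(130.5), 55), (np.float64(146.0), 77), (np.float64(152.5), 77), (np.float64(158.0), 78)] max [(np.float64(91.0), 95), (np.float64(106.5), 91), (np.float64(121.5), 97), (np.float64(149.5), 78), (np.float64(156.0), 78)]
p16 min [(np.float64(99.5), 43), (np.float64(112.0), 53), (np.float64(130.0), 57), (np.float64(142.5), 77), (np.float64(148.5), 77), (np.float64(153.0), 77)] max [(np.float64(91.0), 95), (np.float64(106.0), 86), (np.float64(120.5), 99), (np.float64(138.5), 78), (np.float64(146.0), 78)]
(320, 608, 3) (240, 255, 3)
```

View pics/last.png

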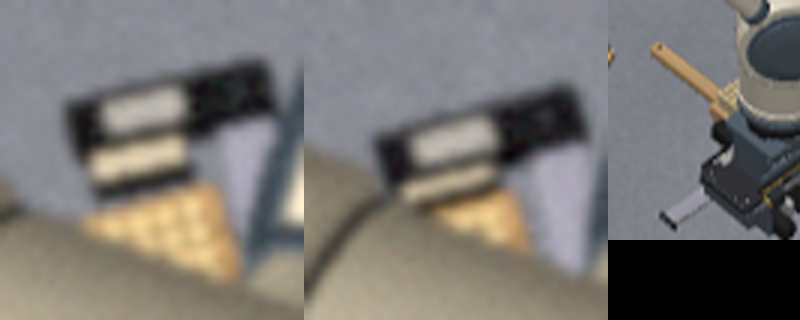

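The left panel is free and the middle panel is now: the pale cushion band has clearly thinned between jaw (455,140) and head (490,215). I quantify it from the band's integrated brightness.

Run:
```python
from fit0 import *
from scipy.optimize import curve_fit
from scipy.special import erf
th=.2834;ax=np.array([np.cos(th),np.sin(th)]);ay=np.array([-ax[1],ax[0]]);q=np.load("fit.npz")["c"]
xs=np.arange(78,165,.5)
from scipy.signal import argrelmin
# step model: wood | dark pad | pale cushion | dark jaw | label | dark, blurred; fixed levels from p6
def model(x,e1,e2,w,a,s,lw,lp,lc,lj,ll):
    E=[e1,e2,e2+w,e2+w+a,]
    L=[lw,lp,lc,lj,ll];y=np.full_like(x,lw)
    for e,d in zip(E,np.diff(L)): y=y+d*.5*(1+erf((x-e)/(s*1.414)))
    return y
def prof(n):
    t=cv2.imread(f"pics/{n}.png");pr=[]
    for y in np.arange(34,53,2):
        W=np.array([[*(q[:2]+ax*x/1e3+ay*y/1e3),.028] for x in xs]);u=proj("top",W).astype(np.float32)
        pr.append(cv2.remap(t,u[:,0][None],u[:,1][None],cv2.INTER_CUBIC)[0].astype(float).mean(1))
    return np.mean(pr,0)
lev=None
for n,jm in(("p6",123.5),("p9",116.5),("p10",115.5),("p11",114.5),("p13",114),("p14",113.5),("p15",112.5),("p16",112)):
    p=prof(n);sel=(xs>jm-24)&(xs<jm+9)
    f=lambda x,e1,e2,w,s,lw,ll,a: model(x,e1,e2,w,a,s,lw,12,112,25,ll)
    r,_=curve_fit(f,xs[sel],p[sel],[jm-20,jm-15,10,2.5,100,100,4],maxfev=20000,bounds=([50,50,1,1,50,60,1],[160,160,20,6,160,140,12]))
    print(n,"pad thick %.1f cushion width %.1f total %.1f jaw face %.1f blur %.1f rms %.1f"%(r[1]-r[0],r[2],r[1]-r[0]+r[2],r[1]+r[2],r[3],np.std(p[sel]-f(xs[sel],*r))))
```

```text
p6 pad thick 7.3 cushion width 11.1 total 18.4 jaw face 120.9 blur 2.6 rms 0.9
p9 pad thick 5.4 cushion width 10.7 total 16.1 jaw face 113.5 blur 2.5 rms 0.9
p10 pad thick 5.4 cushion width 8.4 total 13.8 jaw face 112.7 blur 2.5 rms 0.7
p11 pad thick 5.6 cushion width 9.2 total 14.8 jaw face 111.7 blur 2.5 rms 0.8
p13 pad thick 5.2 cushion width 9.1 total 14.3 jaw face 111.1 blur 2.5 rms 0.5
p14 pad thick 5.5 cushion width 8.2 total 13.7 jaw face 110.7 blur 2.6 rms 0.5
p15 pad thick 5.4 cushion width 7.3 total 12.7 jaw face 109.9 blur 2.6 rms 0.9
p16 pad thick 5.5 cushion width 6.5 total 12.0 jaw face 109.1 blur 2.6 rms 1.2
```

Request:
{"fn": "send_rows", "kwargs": {
  "steps": "0.464 0 0 0 0 0 0;0.459 0 0 0 0 0 0;0.459 0 0 0 0 0 0;0.459 0 0 0 0 0 0;0.459 0 0 0 0 0 0;0.459 0 0 0 0 0 0;0.459 0 0 0 0 0 0;0.459 0 0 0 0 0 0"
}}

```text
clock: 31.15
tcp_pos: [0.5027, -0.1249, -0.01]
ee_rot: [[0.28, -0.002, 0.96], [-0.96, -0.0, 0.28], [-0.0, -1.0, -0.002]]
wrist_force: [-6.0, -7.2, 4.5]
grip_width: 0.0422
```

```bash
bash both.sh p17; python3 prof.py p17
python3 - <<'E'
from bench import *
print(finish_job())
E
```

```text
31.15 [ 0.50270586 -0.12492621 -0.0100075 ] [-6.  -7.2  4.5] 0.04216184327364336
jaw [1. 9.] along x -27.5  across 4.1  score 0.990
pad [0.6 8.4] along x -25.3  across 4.8  score 0.712
side tail [-6.6  3.4] along -27.4 across 4.7 score 0.974
side handle_end [-0.6 -0.6] along 0.5 across 4.1 score 0.980
p17 min [(np.float64(99.5), 43), (np.float64(111.5), 53), (np.float64(129.5), 57), (np.float64(141.0), 77), (np.float64(153.0), 77), (np.float64(158.0), 78)] max [(np.float64(90.5), 96), (np.float64(106.0), 82), (np.float64(120.5), 99), (np.float64(138.0), 78)]
the job is handed in; nothing more can be done
None
```

The brush head is clamped, and I handed the job in at 31 s with the fingers still holding the trigger squeezed at about 42 mm. The larger wooden brush, not the blue one, lies with its head between the jaws, bristles up. I let go of it and closed the clamp with four full trigger strokes and a fifth held one.

**Last checks:**
- **Cushion:** the pale band had thinned from 11.1 to 6.5 mm just before the last 0.7 mm of squeeze. That puts it at about 4.5–5 mm pressed of 10, and visibly not flat.
- **Both jaws:** the brush moves together with the clamp, so I take it that both jaws grip. The rear pad itself was hidden by the arm.
- **Forces:** the wrist force read about 10 N at the end, and never above about 14 N at the end of any move.
- **Other things:** I did not re-measure the bottles and other objects at the end. The arm did not touch any of them as far as I saw.

**What failed or disagreed:**
- **First grasp:** it closed on nothing. The pictures showed the fingertips about 35 mm higher than the stated tip offset, so I corrected the height from the side camera.
- **Clamp drift:** the loose clamp crept about 4 mm per stroke along its own +y, so I dragged it back once with a light squeeze. It ended about 4 mm off its first position, and the brush handle's end shifted by about the same.
- **Cushion readings:** a cruder measure gave only 3.5–4 mm before the last squeezes, so the 4.5–5 mm is good to about 1 mm.

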